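Snap the lamp bracket onto the seat post

ROBOT

A 6-joint arm with a two-finger parallel gripper is mounted at the origin on the work surface. World frame = base frame: x ahead of the robot, y to its left, z up, the work surface at z = 0. Lengths are in m, angles in rad, forces in N, time in s.
With the tool pointing down it reaches from about 0.35 to 0.725 m from the base axis. Payload 6 kg.
Tool frame: the origin (TCP) lies at the very end of the fingers, on their centre line; the grasp point (between the pads) lies pinch_z behind it (pinch_z is the distance from the TCP to the grasp point, in m); z points along the fingers, y is the line along which they close (so a half turn about z gives the same grasp; the last joint's range is limited). The gripper opens to 85 mm and grips with 20 to 120 N. Pads are 22 mm wide; open, the fingers measure 114 mm over their backs; the gripper's body (76 mm by 85 mm) begins 54 mm behind the grasp point. The pads swing forward as they close: fully open they stand 13 mm farther back than shut.
Start: joints at [-0.942, 0.04, 0.085, 0, -1.615, -0.334], TCP at [0.174, -0.574, 0.231] pointing down, gripper open.
Joint ranges: [-2.56, 2.56], [-1.29, 2.01], [-1.08, 1.49], [-3.29, 1.98], [-2.81, -0.18], [-2.99, 2.99]. Speed limits (rad/s): [2.57, 2.57, 3.01, 3.14, 3.14, 3.14].

INTERFACE

Orientations are given as a rotation vector (axis times angle).
In Python, from rig import * gives the robot as it stands. The module is installed in compiled form; this text tells all that it offers.
- The arm moves only by the shell command python3 -m pendant 'ROWS' [FORCE]. ROWS is JSON, a list that holds one entry, the list of rows, each a list of 7 numbers: the turn, a rotation vector about the world's x, y, z as a fraction of full scale, then the shift along the world's x, y, z as a fraction of full scale, then the closure, from -1 (fully open) to 1 (shut), so that 0 is half open. In form: [[[wx, wy, wz, tx, ty, tz, grip], ...]]. A call has exactly 10 rows; each row shifts and turns the commanded pose from where the row before left it; what a row does not reach is not made up. Full scale, the value 1, is 0.025 m for a shift and pi/2 rad for a turn. A row lasts 1/12 s, in which the tool goes at most 41.7 mm and 7.16 degrees, less where a joint would pass 70% of its speed; a pose out of reach is approached as far as the arm can. A call with a number of a shift or a turn outside -1 to 1 is refused whole. A call with a gripper value outside its range is refused whole. The fingers move at their own pace and stop on an object; FORCE is the grip in N (left out, the last holds). Time passes only in rows, so rows that do not move let the fingers close, or fill a call up. It gives the time, the measured TCP pose, the force, the opening and the grip force at its end, in the units of the state.
- get_obs(): the state, without advancing time (a new reading comes with each control period).
- snapshot(name): name is "scene" or "top" or "wrist"; returns the picture (420x560x3 uint8, blue, green, red); there is no depth.
- camera_params(name): a dict with "intrinsics" (3x3 intrinsics, pixels), "position" and "attitude" of the camera in the world; the wrist camera has in their place "tool_from_camera" (4x4, takes a point from camera to tool coordinates, whose origin is the TCP and whose axes are the flange's). Camera axes: x right, y down, z forward; pixel columns grow to the right and rows downward; lengths in m; the calibration is good to about 2 mm. A picture is of the moment at which its call begins: read the wrist's pose just before it. camera_params takes no time and is no camera call.
- finish_job(): hands the job in; it is judged then, once.
The state is a dict: "t": time; "joint_positions": joint angles; "qvel": joint speeds; "tau": joint torques, N m; "ee_pos": TCP position; "orientation": TCP orientation; "wrist_force": force on the tool from outside, world axes, zero at the start; "wrist_torque": the same for the moment, N m; "width": finger opening in m; "grip_force": force on a finger pad.
Only numpy, scipy, OpenCV 4.12 (cv2) and the standard library are available. Lean on these libraries where they do the work, as an engineer would, in place of code of your own. Each camera call takes 0.05 s, during which the arm holds its last target. There are 200 camera calls.

TASK

Take the steel lamp bracket from the dropped flap of the tin parts cabinet and push its open C-shaped clip sideways onto the chrome seat post standing in the vise, between the post's head and the seat-clamp collar, until it has snapped fully home round the post. Slide it down the post, level, until it beds on the collar, press it home there firmly but gently, without forcing it, and let go. Leave all the other parts where they lie.

Things in the scene. Friction and masses are not known exactly. Their poses are not given: they have to be found in the camera images.
- bracket: Loose steel lamp bracket, about 95 g, standing level on the flap: C clip, web behind it, round lamp plate (40 mm across, 5 mm thick) upright at the tail, x -76 to -81 mm. x axis from plate to clip's mouth, z up; origin: centre of the clip's bore, at the underside. Clip 24 mm tall, 32 mm wide, for a 25.4 mm post; solid back 13 mm behind the origin. On the post it slides against 1 to 4 N.
- seat_post: Short chrome seat post, a smooth upright tube 25.4 mm in diameter, fixed in the vise. Origin on its axis at the underside of its saddle-clamp head, z up. The head (36 mm round foot, then a 40 x 32 mm block; 20 mm tall in all) is too wide for the clip to pass over the end. The tube is bare from the head down to the seat-clamp collar.
- vise: Blue bench vise, fixed, origin on the bench under the post's axis; x from its low screw handle (150 mm out) to the fixed jaw. With it counts the seat-clamp collar, a hard flat-topped aluminium ring 36 mm across, 14 mm tall, tightened on the post. Its top lies 34-56 mm below the post's head: the height differs each time and is not reported, feel for it (or see it). Over 25 N on it is a shove.
- cabinet: Green tin parts cabinet, fixed, on the left, its flap dropped level as a shelf. Origin at bench level under the flap's middle; the flap's top is 50 mm higher and spans x -200 to 200 mm, y -140 to 130 mm, with a 5 mm rolled edge at y = -140 mm; the cabinet stands at y = 136 to 272 mm, 260 mm high.
- hub_cone: Steel hub cone, 24 mm across, 18 mm tall, on the flap (bystander). Origin at its underside.
- pedal_block: Black rubber pedal block, 94 x 26 x 22 mm, on the flap (bystander). Origin at its underside.
- brake_arm: Copper-plated steel brake arm, 156 mm long, 6 mm thick, lying at the back of the flap (bystander). Origin at its underside.
- wrench: Wrench, 170 mm long, on the bench (bystander).
- grease_tin: Grease tin, 72 mm across, 60 mm tall, on the bench (bystander). Origin at its underside.
- chainring_spacer: Aluminium spacer ring, 48 mm across, 12 mm tall, on the bench (bystander). Origin at its underside.
- bearing_cup: Small steel bowl, 60 mm across, 35 mm tall, on the bench (bystander). Origin at its underside.
- clip_mouth (a point): Middle of the clip's mouth, 18 mm ahead of the origin, 12 mm up. Two springy jaws with flared lips: 31 mm apart here, narrowing to a 20 mm throat at x = 8 mm; takes a post up to 2 mm off its middle. Pushed on, the jaws resist with 5 to 14 N, most when the bore is 10 to 14 mm short of the post's axis, then snap shut and draw it on; the back meets the post with the bore within 1 mm of its axis.
- clip_web (a point): Middle of the bracket's web, the place to grip: an upright plate 10 mm thick (across y), x = -32 to -76 mm and z = 12 to 36 mm in the bracket's frame; this point is 54 mm behind the origin and 24 mm up. A neck (z = 12 to 24 mm) joins it to the clip.
- jaw_top (a point): Top of the vise's jaws on the post's axis, 115 mm above the bench; the jaws are 80 mm wide. 75 mm above it is the underside of the post's head.
Things that resemble listed ones, but are neither listed nor needed, are in the scene too. What is shaped like the bracket but green, pink or red is not meant.

How it is judged:
By the outcome, as a careful person would: the job done as asked, in the order asked, and still so for the second after the job is handed in, with the robot touching nothing.
It also fails if it takes over 51 s, if anything falls off the work surface, if the arm or the gripper's body presses on something with over 40 N, if the wrist force passes 120 N, or if a joint passes its speed limit or range.

## Working session

There is one attempt and no reset: what is moved stays moved. The work goes in short steps, Python scripts to look and compute and a shell command to move; the robot and the scene stay as the last step left them, time stands still between calls to the robot, and variables do not carry over. Pictures are saved under pics/ and viewed, at most 10 in all, crops included, and the job is handed in when it is done.

```bash
mkdir -p pics
python3 - <<'E'
from rig import *
import cv2,numpy as np
o=get_obs();print({k:np.round(v,4).tolist() for k,v in o.items()})
for n in ("scene","top","wrist"):
    print(n,camera_params(n)); cv2.imwrite(f"pics/{n}0.png",snapshot(n))
E
```

```text
{'t': 0.0, 'joint_positions': [-0.9423, 0.0408, 0.0838, -0.0005, -1.6155, -0.3337], 'qvel': [-0.0019, 0.0002, -0.0005, -0.0007, 0.0006, 0.0007], 'tau': [0.0002, -36.8206, 34.7408, 6.9322, -0.0055, -0.0], 'ee_pos': [0.1743, -0.5738, 0.2303], 'orientation': [0.4614, -3.1071, -0.0028], 'wrist_force': [-0.0017, 0.0733, 0.1861], 'wrist_torque': [0.0288, 0.0298, -0.0481], 'grip_force': 0.0, 'width': 0.0855}
scene {'intrinsics': array([[528.32169969,   0.        , 276.16466372],
       [  0.        , 528.32169969, 204.76258011],
       [  0.        ,   0.        ,   1.        ]]), 'position': array([1.49849144, 0.08033145, 0.94175357]), 'attitude': array([-1.59015357, -1.73895851,  0.85133749])}
top {'intrinsics': array([[472.7038185 ,   0.        , 281.23850075],
       [  0.        , 472.7038185 , 215.11960834],
       [  0.        ,   0.        ,   1.        ]]), 'position': array([0.16301458, 0.02596149, 1.49915697]), 'attitude': array([-2.09233673,  2.13405833, -0.2308245 ])}
wrist {'intrinsics': array([[375.30838252,   0.        , 285.63635301],
       [  0.        , 375.30838252, 205.70388387],
       [  0.        ,   0.        ,   1.        ]]), 'tool_from_camera': array([[ 3.39705104e-04, -9.61053810e-01, -2.76361103e-01,
         6.92878723e-02],
       [ 9.99999377e-01,  6.20408618e-04, -9.28282496e-04,
         4.07608851e-04],
       [ 1.06358624e-03, -2.76360615e-01,  9.61053422e-01,
        -1.42686121e-01],
       [ 0.00000000e+00,  0.00000000e+00,  0.00000000e+00,
         1.00000000e+00]])}
```

```bash
ls pics
```

```text
scene0.png
top0.png
wrist0.png
```

View pics/scene0.png

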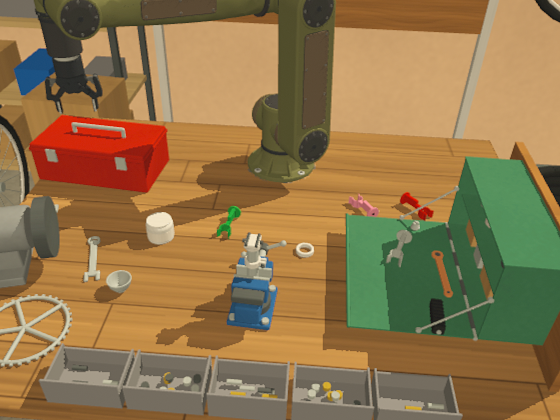

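View pics/top0.png

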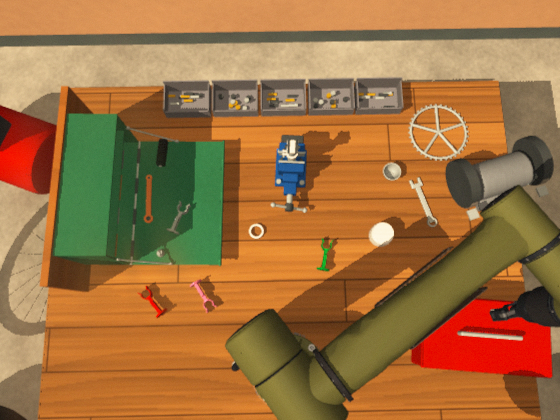

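```bash
python3 -c "
import rig
print([n for n in dir(rig) if n[0]!='_']); print(getattr(rig,'pinch_z',None))"
```

```text
['MotionError', 'camera_params', 'finish_job', 'get_obs', 'pinch_z', 'snapshot']
0.0187
```

The scene view shows the vise at about (253,285), with its post and head at (253,245), and the grey bracket on the green flap at (400,243). In the top view the bracket is at (179,217) and the post head at (291,148). The green, pink and red ones are decoys. I'll zoom in on both.

```bash
cat > h.py <<'E'
import numpy as np
from scipy.spatial.transform import Rotation as R
from rig import *
def ray(n,uv,obs=None):
    p=camera_params(n);K=p["intrinsics"]
    d=np.linalg.solve(K,[uv[0],uv[1],1.])
    if n=="wrist":
        T=p["tool_from_camera"];Rt=R.from_rotvec(obs["orientation"]).as_matrix()
        return Rt@T[:3,3]+obs["ee_pos"],Rt@T[:3,:3]@d
    return np.array(p["position"]),R.from_rotvec(p["attitude"]).as_matrix()@d
def onz(n,uv,z,obs=None):
    o,d=ray(n,uv,obs);return o+d*(z-o[2])/d[2]
def proj(n,P,obs=None):
    p=camera_params(n);K=p["intrinsics"];P=np.asarray(P,float)
    if n=="wrist":
        T=p["tool_from_camera"];Rt=R.from_rotvec(obs["orientation"]).as_matrix()
        o=Rt@T[:3,3]+obs["ee_pos"];A=Rt@T[:3,:3]
    else: o=np.array(p["position"]);A=R.from_rotvec(p["attitude"]).as_matrix()
    q=K@(A.T@(P-o));return q[:2]/q[2]
E
python3 - <<'E'
import cv2,numpy as np
t=cv2.imread("pics/top0.png");s=cv2.imread("pics/scene0.png")
def c(im,x,y,w,h,k): return cv2.resize(im[y:y+h,x:x+w],None,fx=k,fy=k,interpolation=cv2.INTER_CUBIC)
a=np.hstack([c(t,140,190,65,50,6),c(t,260,125,65,50,6)])
b=np.hstack([c(s,370,205,65,50,6),c(s,222,222,65,50,6)])
cv2.imwrite("pics/crop1.png",np.vstack([a,b]))
E
```

```text
(no output)
```

View pics/crop1.png

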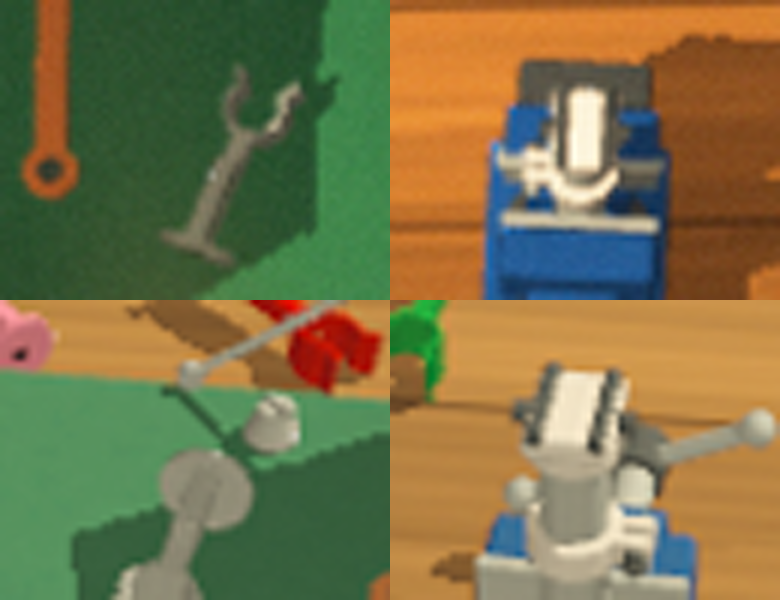

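The crop puts the bracket's clip at top (184,210) with its plate end near (173,231) and mouth up and to the right. The post head top is at top (292.5,147), and the collar shows under the bare tube in the scene view.

Run:
```python
from h import *
import cv2
t=cv2.imread("pics/top0.png").astype(int)
# pixels in top view, from crop/6
f=lambda x,y:(140+x/6,190+y/6)
print("fork root z.074",onz("top",f(244,133),.074))
print("webtail z.086",onz("top",f(200,236),.086))
print("plate ends z.07",onz("top",f(165,235),.07),onz("top",f(232,262),.07))
print("lips z.074",onz("top",f(240,68),.074),onz("top",f(297,86),.074))
print("flap right edge",onz("top",(224,200),.05), "flap corners",onz("top",(224,141),.05),onz("top",(222,265),.05))
g=lambda x,y:(260+(x-390)/6,125+y/6)
h=onz("top",g(585,130),.21);print("head top",h)
print("foot arc bottom",onz("top",g(585,208),.196))
s=lambda x,y:(222+(x-390)/6,222+(y-300)/6)
# scene: intersect with vertical plane through post axis facing the camera
def vz(uv,xy):
    o,d=ray("scene",uv);n=np.array([o[0]-xy[0],o[1]-xy[1]]);k=n@(np.array(xy)-o[:2])/(n@d[:2]);return o+k*d
for nm,uv in dict(headtop=s(578,395),collarL=s(527,525),collarR=s(622,525),collarfronttop=s(575,552),tubeL=s(542,500),tubeR=s(608,500)).items(): print(nm,vz(uv,h[:2]))
for dz in range(134,160,4): # front rim of collar top
    c=camera_params("scene")["position"];u=c[:2]-h[:2];u/=np.linalg.norm(u)
    P=np.r_[h[:2]+u*.018,dz/1000];q=proj("scene",P);print(dz,(q[0]-222)*6+390,(q[1]-222)*6+300)
o=get_obs();print(R.from_rotvec(o["orientation"]).as_matrix().round(3))
```

```text
fork root z.074 [0.48308748 0.32294683 0.074     ]
webtail z.086 [0.42744404 0.34137903 0.086     ]
plate ends z.07 [0.43130449 0.36284271 0.07      ] [0.41662573 0.32826519 0.07      ]
lips z.074 [0.51753164 0.32584348 0.074     ] [0.5074088  0.29623864 0.074     ]
flap right edge [0.52518738 0.19235451 0.05      ] flap corners [0.72219999 0.19335427 0.05      ] [0.32016928 0.19743699 0.05      ]
head top [ 0.63956626 -0.02224289  0.21      ]
foot arc bottom [ 0.60507346 -0.02176527  0.196     ]
headtop [ 0.63911824 -0.01849128  0.21076768]
collarL [ 0.64135855 -0.03725092  0.14853088]
collarR [ 0.63721749 -0.00257497  0.14802182]
collarfronttop [ 0.63927294 -0.01978665  0.13477109]
tubeL [ 0.640692   -0.03166943  0.16078108]
tubeR [ 0.63783313 -0.00773017  0.16044381]
134 568.5265841410654 587.37437059253
138 568.4790976165373 579.3910682271204
142 568.4314151503013 571.3748246870574
146 568.3835355270912 563.3254356650921
150 568.3354575215694 555.2426951609411
154 568.2871798982236 547.1263954637119
158 568.238701411261 538.9763271341097
[[-0.957 -0.291 -0.001]
 [-0.291  0.957  0.001]
 [ 0.     0.001 -1.   ]]
```

```bash
A='[[[0,0,-0.0213,0.452,0.848,0.04,0],[0,0,-0.0213,0.452,0.848,0.04,0],[0,0,-0.0213,0.452,0.848,0.04,0],[0,0,-0.0213,0.452,0.848,0.04,0],[0,0,-0.0213,0.452,0.848,0.04,0],[0,0,-0.0213,0.452,0.848,0.04,0],[0,0,-0.0213,0.452,0.848,0.04,0],[0,0,-0.0213,0.452,0.848,0.04,0],[0,0,-0.0213,0.452,0.848,0.04,0],[0,0,-0.0213,0.452,0.848,0.04,0]]]' ; unset A
python3 -m pendant '[[[0,0,-0.0213,0.452,0.848,0.04,0],[0,0,-0.0213,0.452,0.848,0.04,0],[0,0,-0.0213,0.452,0.848,0.04,0],[0,0,-0.0213,0.452,0.848,0.04,0],[0,0,-0.0213,0.452,0.848,0.04,0],[0,0,-0.0213,0.452,0.848,0.04,0],[0,0,-0.0213,0.452,0.848,0.04,0],[0,0,-0.0213,0.452,0.848,0.04,0],[0,0,-0.0213,0.452,0.848,0.04,0],[0,0,-0.0213,0.452,0.848,0.04,0]]]' 50
```

```text
t: 0.98
ee_pos: [0.2876, -0.361, 0.2411]
orientation: [-0.065, -3.141, -0.001]
wrist_force: [0.7, -0.5, -0.1]
width: 0.043
grip_force: 0.0
```

```bash
python3 -m pendant '[[[0,0,-0.0213,0.452,0.848,0.04,0],[0,0,-0.0213,0.452,0.848,0.04,0],[0,0,-0.0213,0.452,0.848,0.04,0],[0,0,-0.0213,0.452,0.848,0.04,0],[0,0,-0.0213,0.452,0.848,0.04,0],[0,0,-0.0213,0.452,0.848,0.04,0],[0,0,-0.0213,0.452,0.848,0.04,0],[0,0,-0.0213,0.452,0.848,0.04,0],[0,0,-0.0213,0.452,0.848,0.04,0],[0,0,-0.0213,0.452,0.848,0.04,0]]]' &&
python3 -m pendant '[[[0,0,0,0.1,0.97,-0.1,0],[0,0,0,0.1,0.97,-0.1,0],[0,0,0,0.1,0.97,-0.1,0],[0,0,0,0.1,0.97,-0.1,0],[0,0,0,0.1,0.97,-0.1,0],[0,0,0,0.1,0.97,-0.1,0],[0,0,0,0.1,0.97,-0.1,0],[0,0,0,0.1,0.97,-0.1,0],[0,0,0,0.1,0.97,-0.1,0],[0,0,0,0.1,0.97,-0.1,0]]]' &&
python3 -m pendant '[[[0,0,0,0.1,0.97,-0.1,0],[0,0,0,0.1,0.97,-0.1,0],[0,0,0,0.1,0.97,-0.1,0],[0,0,0,0.1,0.97,-0.1,0],[0,0,0,0.1,0.97,-0.1,0],[0,0,0,0.1,0.97,-0.1,0],[0,0,0,0.1,0.97,-0.1,0],[0,0,0,0.1,0.97,-0.1,0],[0,0,0,0.1,0.97,-0.1,0],[0,0,0,0,0,0,0]]]'
python3 - <<'E'
from h import *
import cv2
o=get_obs();print(o["ee_pos"],R.from_rotvec(o["orientation"]).as_matrix().round(3).tolist())
im=snapshot("wrist");cv2.imwrite("pics/w1.png",im)
E
```

```text
t: 1.82
ee_pos: [0.4006, -0.1489, 0.2512]
orientation: [0.587, 3.086, 0.001]
wrist_force: [1.7, -0.5, 0.1]
width: 0.0426
grip_force: 0.0
t: 2.65
ee_pos: [0.4251, 0.0937, 0.226]
orientation: [-0.584, -3.087, -0.001]
wrist_force: [-0.5, -0.7, -0.8]
width: 0.0425
grip_force: 0.0
t: 3.48
ee_pos: [0.4472, 0.3134, 0.2015]
orientation: [-0.581, -3.085, 0.003]
wrist_force: [0.4, -1.0, -1.3]
width: 0.0428
grip_force: 0.0
[0.44721993 0.31338456 0.20147938] [[-0.932, 0.364, -0.002], [0.364, 0.932, -0.002], [0.002, -0.002, -1.0]]
```

View pics/w1.png

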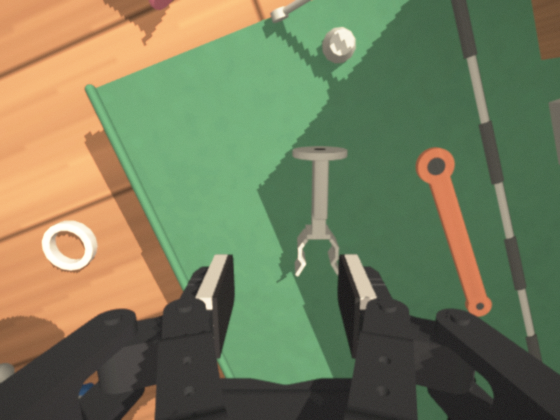

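The wrist view shows the bracket with its plate at (320,152), web (321,160–217) and lips (299,272) and (336,270). The spacer ring, hub cone and brake arm are all clear of it. I'll fit the axis with a mask.

Run:
```python
from h import *
import cv2
o=get_obs();im=cv2.imread("pics/w1.png");hsv=cv2.cvtColor(im,cv2.COLOR_BGR2HSV)
m=((hsv[...,1]<75)&(hsv[...,2]>60)).astype(np.uint8);roi=np.zeros_like(m);roi[140:278,285:350]=1;m&=roi
n,l,st,_=cv2.connectedComponentsWithStats(m);k=1+st[1:,4].argmax();print(st[k])
m=l==k
for v in range(146,278,6):
    u=np.flatnonzero(m[v]);print(v,u.min() if len(u) else None,u.max() if len(u) else None,len(u),end="; ")
print()
vs=np.arange(164,212);c=[np.mean(np.flatnonzero(m[v])) for v in vs];p=np.polyfit(vs,c,1)
a=onz("wrist",(np.polyval(p,164),164),.086,o);b=onz("wrist",(np.polyval(p,212),212),.086,o)
d=b-a;print("web pts",a,b,"yaw",np.degrees(np.arctan2(d[1],d[0])))
for q,z in (((320,150),.09),((293,153),.07),((348,153),.07),((318.5,240),.074),((299,272),.074),((336,270),.074),((320,218),.086)): print(q,onz("wrist",q,z,o))
```

```text
[ 291  145   59  133 3417]
146 298 341 44; 152 291 348 58; 158 293 346 54; 164 311 329 19; 170 311 329 19; 176 311 329 19; 182 311 329 19; 188 310 329 20; 194 311 328 18; 200 311 328 18; 206 310 328 19; 212 310 328 19; 218 310 328 19; 224 305 327 23; 230 301 331 31; 236 297 335 39; 242 296 337 22; 248 296 340 20; 254 297 349 32; 260 294 349 29; 266 294 349 25; 272 294 349 15; 
web pts [0.43245759 0.34391455 0.086     ] [0.46499449 0.33134171 0.086     ] yaw -21.127423642078014
(320, 150) [0.42263908 0.34692816 0.09      ]
(293, 153) [0.42063438 0.32844311 0.07      ]
(348, 153) [0.4352591  0.36595043 0.07      ]
(318.5, 240) [0.48982617 0.32284614 0.074     ]
(299, 272) [0.50965646 0.29925547 0.074     ]
(336, 270) [0.51861635 0.32708383 0.074     ]
(320, 218) [0.46948205 0.33034944 0.086     ]
```

```bash
python3 -m pendant '[[[0,0,0,0.056,0.49,0,0],[0,0,0,0.056,0.49,-0.1,0],[0,0,0,0,0,-0.8,0],[0,0,0,0,0,-0.8,0],[0,0,0,0,0,-0.8,0],[0,0,0,0,0,-0.8,0],[0,0,0,0,0,-0.8,0],[0,0,0,0,0,-0.8,0],[0,0,0,0,0,-0.4,0],[0,0,0,0,0,0,0]]]'
python3 - <<'E'
from h import *
import cv2
print(get_obs()["ee_pos"]);cv2.imwrite("pics/w2.png",snapshot("wrist"))
E
```

```text
t: 4.37
ee_pos: [0.4496, 0.3342, 0.0685]
orientation: [-0.585, -3.084, 0.006]
wrist_force: [0.3, -1.1, -0.1]
width: 0.0424
grip_force: 0.0
[0.44964847 0.33415673 0.06848913]
```

View pics/w2.png

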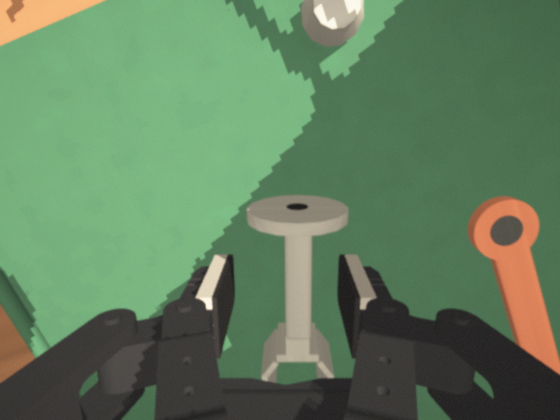

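The fingers straddle the web at column 298, against a finger centre of about 286. That is 4 mm to the tool's +y, which agrees with the measurement.

```bash
python3 -m pendant '[[[0,0,0,0.03,0.07,0,0],[0,0,0,0.03,0.08,-0.2,0],[0,0,0,0,0,-0.2,0],[0,0,0,0,0,-0.13,0],[0,0,0,0,0,0,0],[0,0,0,0,0,0,0.4],[0,0,0,0,0,0,1],[0,0,0,0,0,0,1],[0,0,0,0,0,0,1],[0,0,0,0,0,0,1]]]' 60
```

```text
t: 5.25
ee_pos: [0.4523, 0.339, 0.0584]
orientation: [0.585, 3.086, 0.001]
wrist_force: [0.1, 0.3, 0.5]
width: 0.0091
grip_force: 59.8
```

```bash
python3 -m pendant '[[[0,0,0,0,0,0.2,1],[0,0,0,0,0,0.5,1],[0,0,0,0,0,0.7,1],[0,0,0,0,0,0.7,1],[0,0,0,0,0,0.7,1],[0,0,0,0,0,0.7,1],[0,0,0,0,0,0.6,1],[0,0,0,0,0,0.3,1],[0,0,0,0,0,0,1],[0,0,0,0,0,0,1]]]' 90
python3 - <<'E'
from h import *
import cv2
o=get_obs();print(o["ee_pos"],R.from_rotvec(o["orientation"]).as_matrix().round(4).tolist(),o["wrist_force"])
w=snapshot("wrist");s=snapshot("scene");cv2.imwrite("pics/w3.png",w);cv2.imwrite("pics/s3.png",s)
u,v=proj("scene",o["ee_pos"]).astype(int);u=min(max(u-40,0),480);v=max(v-40,0)
cv2.imwrite("pics/c3.png",np.hstack([w[150:420,150:450],cv2.resize(s[v:v+80,u:u+80],(270,270),interpolation=cv2.INTER_CUBIC)]));print(u,v)
E
```

```text
t: 6.08
ee_pos: [0.452, 0.339, 0.168]
orientation: [-0.585, -3.086, -0.001]
wrist_force: [0.4, 0.9, -1.2]
width: 0.0085
grip_force: 88.7
[0.45199945 0.33901142 0.16804881] [[-0.9307, 0.3658, -0.0002], [0.3658, 0.9307, 0.0007], [0.0004, 0.0006, -1.0]] [ 0.39696216  0.91023867 -1.21058488]
367 171
```

View pics/c3.png

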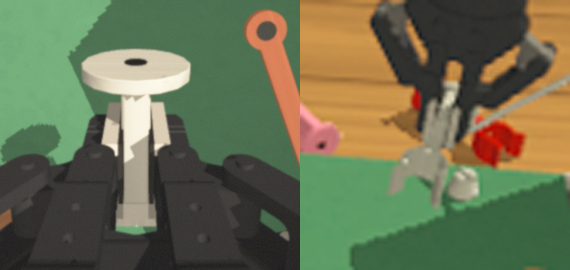

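```bash
python3 -m pendant '[[[0,0,0,0.1,-0.4,0,1],[0,0,0,0.23,-0.8,0,1],[0,0,0,0.23,-0.8,0,1],[0,0,0,0.23,-0.8,0,1],[0,0,0,0.23,-0.8,0,1],[0,0,0,0.23,-0.8,0,1],[0,0,0,0.23,-0.8,0,1],[0,0,0,0.23,-0.8,0,1],[0,0,0,0.23,-0.8,0,1],[0,0,0,0.23,-0.8,0,1]]]' && python3 -m pendant '[[[0,0,0,0.23,-0.8,0,1],[0,0,0,0.23,-0.8,0,1],[0,0,0,0.23,-0.8,0,1],[0,0,0,0.23,-0.8,0,1],[0,0,0,0.23,-0.8,-0.03,1],[0,0,0,0.23,-0.8,-0.03,1],[0,0,0,0.13,-0.4,-0.02,1],[0,0,0,0,0,0,1],[0,0,0,0,0,0,1],[0,0,0,0,0,0,1]]]'
python3 - <<'E'
from h import *
import cv2
o=get_obs();print(o["ee_pos"],R.from_rotvec(o["orientation"]).as_matrix().round(4).tolist(),o["wrist_force"],o["joint_positions"].round(2) if hasattr(o["joint_positions"],'round') else o["joint_positions"])
T=snapshot("top");s=snapshot("scene");cv2.imwrite("pics/t4.png",T);cv2.imwrite("pics/s4.png",s)
cv2.imwrite("pics/c4.png",np.hstack([cv2.resize(T[120:190,245:325],(400,350),interpolation=2),cv2.resize(s[205:275,220:300],(400,350),interpolation=2)]))
E
```

```text
t: 7.02
ee_pos: [0.5061, 0.1472, 0.1671]
orientation: [-0.585, -3.086, 0.002]
wrist_force: [-0.2, 0.3, -1.4]
width: 0.0087
grip_force: 88.7
t: 7.85
ee_pos: [0.5439, 0.0192, 0.1657]
orientation: [-0.584, -3.086, -0.0]
wrist_force: [-0.4, 1.5, -1.5]
width: 0.0087
grip_force: 88.7
[0.54386683 0.01918277 0.16565531] [[-0.9308, 0.3656, -0.0006], [0.3656, 0.9308, 0.0002], [0.0006, -0.0001, -1.0]] [-0.37366435  1.49356834 -1.51313174] [ 0.4  -0.11 -0.18 -0.   -1.5  -2.35]
```

View pics/c4.png

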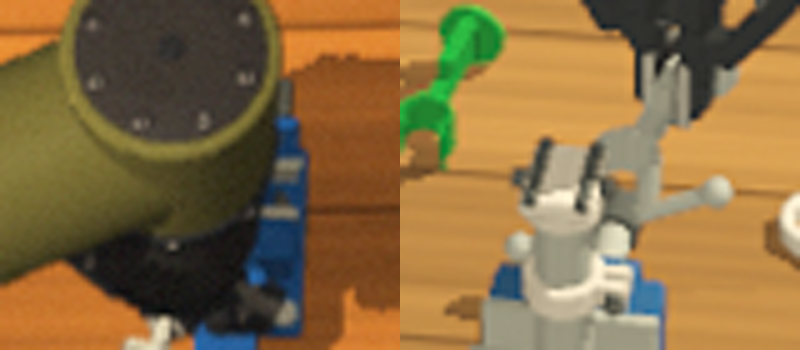

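The scene crop shows the clip behind and to the right of the head, with its right jaw tip near crop (650,205) and web top at about (665,95). The bare tube edges are at about x=536–592, and the collar top is at about y=275. I'll compare these with predicted projections.

Run:
```python
from h import *
import cv2
o=get_obs();Rt=R.from_rotvec(o["orientation"]).as_matrix()
e=-Rt[:,0]; f=Rt[:,1]; ud=np.array([0,0,1.])
def B(x,y,z): return np.array(o["ee_pos"])+(x+52)/1e3*e+y/1e3*f+(z-8.4)/1e3*ud
c=lambda P:((proj("scene",P)-[220,205])*5+[400,0]).round(0)
for b in ((18,17,0),(18,17,24),(18,-17,24),(18,-17,0),(-32,5,36),(-32,-5,36),(-76,0,36)): print(b,c(B(*b)))
P=np.array([.6395,-.0205,0])
for z in (.19,.17,.16,.15): print(z,c(P+[0,-.0127,z]),c(P+[0,.0127,z]))
s=cv2.imread("pics/s4.png");g=cv2.cvtColor(s,cv2.COLOR_BGR2GRAY)
for r in (251,253,255): print(r,g[r,236:266].tolist())
for r in (228,234,240,245): print(r,g[r,252:282].tolist())
```

```text
(18, 17, 0) [636. 226.]
(18, 17, 24) [637. 185.]
(18, -17, 24) [569. 162.]
(18, -17, 0) [569. 202.]
(-32, 5, 36) [663.  93.]
(-32, -5, 36) [643.  86.]
(-76, 0, 36) [695.  37.]
0.19 [533. 199.] [591. 203.]
0.17 [533. 234.] [591. 238.]
0.16 [534. 251.] [591. 255.]
0.15 [534. 268.] [591. 272.]
251 [145, 146, 146, 146, 146, 145, 150, 170, 178, 155, 140, 135, 150, 159, 168, 174, 175, 173, 168, 163, 152, 145, 125, 125, 175, 199, 211, 221, 221, 188]
253 [151, 151, 151, 150, 146, 141, 167, 194, 206, 196, 152, 134, 139, 146, 150, 148, 149, 150, 148, 145, 138, 132, 134, 155, 189, 203, 213, 218, 218, 193]
255 [148, 148, 148, 149, 147, 146, 156, 164, 171, 162, 141, 136, 139, 146, 151, 149, 150, 151, 148, 149, 159, 166, 179, 198, 196, 212, 221, 222, 214, 187]
228 [164, 163, 163, 164, 165, 165, 165, 164, 165, 164, 165, 164, 165, 166, 165, 159, 142, 139, 141, 140, 136, 129, 118, 120, 150, 120, 48, 66, 130, 166]
234 [177, 177, 173, 172, 171, 151, 76, 69, 99, 137, 146, 147, 146, 148, 149, 147, 148, 146, 139, 145, 165, 169, 168, 169, 169, 169, 169, 170, 169, 169]
240 [172, 172, 176, 163, 99, 63, 74, 98, 109, 111, 122, 147, 161, 161, 156, 143, 144, 152, 164, 173, 161, 160, 160, 159, 160, 159, 159, 159, 159, 162]
245 [230, 237, 219, 83, 96, 172, 221, 204, 149, 96, 103, 114, 118, 122, 124, 134, 150, 156, 167, 169, 164, 162, 163, 163, 161, 159, 158, 154, 147, 146]
```

Run:
```python
from h import *
import cv2
o=get_obs();Rt=R.from_rotvec(o["orientation"]).as_matrix()
e=-Rt[:,0]; f=Rt[:,1]; ud=np.array([0,0,1.])
def B(x,y,z): return np.array(o["ee_pos"])+(x+52)/1e3*e+y/1e3*f+(z-8.4)/1e3*ud
s=cv2.imread("pics/s4.png")
k=8;x0,y0=235,205;im=cv2.resize(s[y0:y0+65,x0:x0+60],None,fx=k,fy=k,interpolation=cv2.INTER_CUBIC)
def ln(pts,col):
    q=np.array([(proj("scene",p)+.5-[x0,y0])*k for p in pts]).round().astype(np.int32);cv2.polylines(im,[q],False,col,1)
ang=np.radians(np.arange(60,301,10))
for z in (0,24): ln([B(18,17,z)]+[B(16*np.cos(a),16*np.sin(a),z) for a in ang]+[B(18,-17,z)],(0,0,255))
ln([B(-32,5,36),B(-76,5,36),B(-76,-5,36),B(-32,-5,36),B(-32,5,36)],(255,0,0))
P=np.array([.6395,-.0205,0])
for z in (.19,.15): ln([P+[.018*np.cos(a),.018*np.sin(a),z] for a in np.arange(0,6.4,.2)],(0,200,0))
for y in (-.0127,.0127): ln([P+[0,y,.15],P+[0,y,.19]],(0,200,0))
cv2.imwrite("pics/o5.png",im)
S=cv2.cvtColor(s,cv2.COLOR_BGR2HSV)[...,1]
for r in (228,231,234,237,240,243,246): print(r,S[r,252:282].tolist())
```

```text
228 [158, 160, 160, 159, 158, 159, 158, 158, 157, 158, 157, 158, 158, 159, 156, 122, 51, 39, 42, 44, 42, 42, 44, 49, 45, 45, 21, 105, 155, 161]
231 [160, 160, 158, 160, 159, 156, 159, 151, 115, 81, 61, 59, 47, 38, 39, 41, 45, 45, 45, 41, 64, 124, 163, 159, 154, 149, 154, 159, 158, 156]
234 [68, 72, 81, 99, 101, 108, 85, 25, 43, 42, 44, 44, 45, 45, 45, 45, 45, 44, 40, 80, 142, 162, 160, 158, 157, 157, 157, 157, 158, 157]
237 [55, 55, 54, 54, 57, 46, 33, 57, 60, 51, 42, 42, 41, 43, 43, 44, 44, 43, 43, 54, 102, 162, 160, 158, 157, 157, 157, 158, 160, 160]
240 [54, 54, 53, 56, 53, 32, 44, 54, 65, 92, 126, 148, 167, 164, 147, 89, 40, 42, 39, 54, 122, 164, 161, 160, 159, 160, 160, 160, 163, 147]
243 [46, 45, 47, 54, 39, 43, 50, 49, 33, 35, 42, 53, 59, 75, 68, 53, 42, 43, 40, 61, 143, 172, 161, 129, 95, 65, 47, 49, 45, 40]
246 [51, 50, 52, 36, 35, 58, 50, 51, 58, 44, 39, 39, 42, 39, 43, 46, 44, 42, 43, 41, 40, 39, 39, 37, 34, 51, 88, 104, 138, 138]
```

View pics/o5.png

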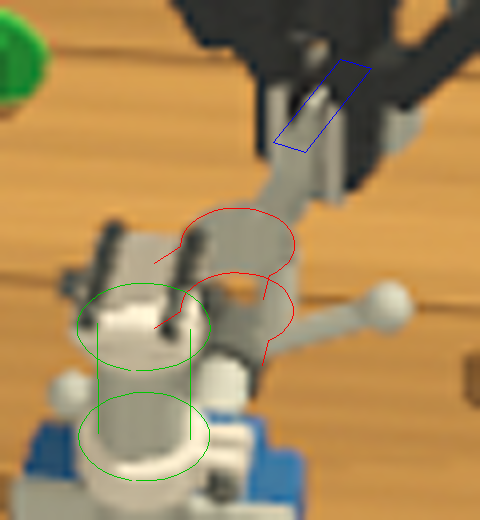

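The overlay matches: the clip outline is within about 1 px, the post edges line up, the collar top is at about 0.149–0.150 and the head underside at 0.19. I'll turn to yaw 0 so the scene camera reads the sideways offset directly.

```bash
python3 -m pendant '[[[0,0,0.0476,-0.05,-0.3,0,1],[0,0,0.0476,-0.05,-0.3,0,1],[0,0,0.0476,-0.05,-0.3,0,1],[0,0,0.0476,-0.05,-0.3,0,1],[0,0,0.0476,-0.05,-0.3,0,1],[0,0,0,0,-0.09,0,1],[0,0,0,0,0,0,1],[0,0,0,0,0,0,1],[0,0,0,0,0,0,1],[0,0,0,0,0,0,1]]]'
python3 - <<'E'
from h import *
import cv2
o=get_obs();Rt=R.from_rotvec(o["orientation"]).as_matrix();print(o["ee_pos"],Rt[:,1],o["wrist_force"])
e=-Rt[:,0]; f=Rt[:,1]; ud=np.array([0,0,1.])
def B(x,y,z): return np.array(o["ee_pos"])+(x+52)/1e3*e+y/1e3*f+(z-8.4)/1e3*ud
s=snapshot("scene");cv2.imwrite("pics/s6.png",s)
k=8;x0,y0=225,205;im=cv2.resize(s[y0:y0+65,x0:x0+60],None,fx=k,fy=k,interpolation=cv2.INTER_CUBIC)
def ln(pts,col):
    q=np.array([(proj("scene",p)+.5-[x0,y0])*k for p in pts]).round().astype(np.int32);cv2.polylines(im,[q],False,col,1)
ang=np.radians(np.arange(60,301,10))
for z in (0,24): ln([B(18,17,z)]+[B(16*np.cos(a),16*np.sin(a),z) for a in ang]+[B(18,-17,z)],(0,0,255))
P=np.array([.6395,-.0205,0])
for y in (-.0127,.0127): ln([P+[0,y,.15],P+[0,y,.19]],(0,200,0))
cv2.imwrite("pics/o6.png",im)
S=cv2.cvtColor(s,cv2.COLOR_BGR2HSV)[...,1]
for r in (222,225,228,231,234): print(r,S[r,238:278].tolist())
g=cv2.cvtColor(s,cv2.COLOR_BGR2GRAY)
for r in (249,252): print(r,g[r,238:266].tolist())
E
```

```text
t: 8.78
ee_pos: [0.5379, -0.0204, 0.166]
orientation: [-0.001, -3.142, -0.0]
wrist_force: [-0.3, 0.0, -1.1]
width: 0.0084
grip_force: 88.8
[ 0.53793262 -0.02038486  0.16596411] [8.83330283e-04 9.99999602e-01 1.24244201e-04] [-0.27740479  0.03830105 -1.08975505]
222 [159, 157, 159, 160, 160, 159, 158, 159, 159, 159, 159, 159, 134, 31, 42, 46, 48, 47, 44, 46, 46, 42, 47, 47, 49, 6, 54, 155, 159, 159, 157, 158, 158, 157, 157, 157, 157, 157, 157, 157]
225 [159, 158, 161, 159, 161, 159, 161, 159, 156, 156, 157, 159, 160, 162, 133, 63, 41, 44, 45, 44, 44, 45, 46, 40, 75, 167, 161, 158, 159, 158, 158, 159, 158, 158, 157, 158, 158, 158, 158, 158]
228 [159, 159, 159, 159, 159, 159, 160, 157, 157, 157, 157, 157, 159, 157, 145, 140, 103, 39, 44, 44, 58, 100, 168, 160, 152, 158, 157, 157, 156, 157, 157, 157, 157, 158, 156, 157, 157, 157, 157, 157]
231 [157, 157, 159, 159, 158, 156, 156, 156, 156, 158, 149, 108, 54, 37, 40, 41, 44, 45, 42, 44, 46, 43, 47, 64, 121, 163, 157, 158, 156, 154, 157, 156, 156, 157, 157, 157, 157, 158, 159, 158]
234 [159, 160, 160, 158, 155, 156, 156, 157, 147, 105, 23, 34, 56, 56, 54, 55, 51, 51, 52, 53, 41, 38, 43, 36, 52, 151, 164, 161, 159, 158, 160, 159, 157, 159, 160, 159, 158, 157, 158, 158]
249 [151, 151, 151, 152, 152, 150, 150, 152, 163, 171, 173, 176, 177, 178, 179, 176, 169, 172, 173, 182, 189, 150, 102, 126, 139, 103, 83, 89]
252 [147, 147, 144, 144, 170, 197, 209, 197, 158, 133, 138, 147, 153, 156, 155, 155, 152, 146, 149, 170, 162, 143, 183, 200, 212, 220, 222, 202]
```

View pics/o6.png

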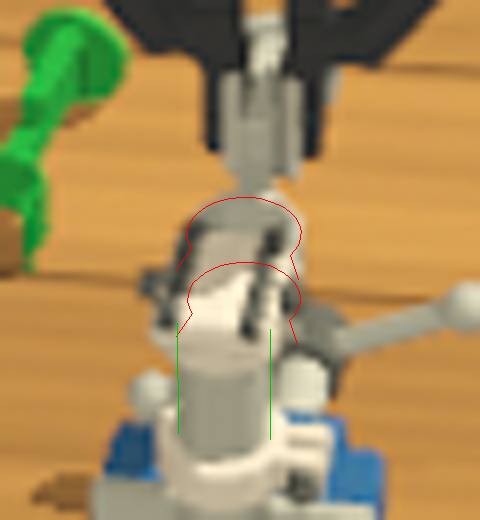

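The tube edges coincide with the prediction, and the clip outline looks shifted by 1 px at most. I'll check the neck centre numerically before pushing.

Run:
```python
from h import *
o=get_obs()
def B(x,y,z): return np.array(o["ee_pos"])+[(x+52)/1e3,y/1e3,(z-8.4)/1e3]
for b in ((-24,0,24),(-20,0,24),(-11.3,11.3,24),(-11.3,-11.3,24),(-11.3,11.3,12),(0,16,24),(0,-16,24)): print(b,proj("scene",B(*b)))
```

```text
(-24, 0, 24) [256.10352455 226.92797295]
(-20, 0, 24) [255.9136773  228.02946261]
(-11.3, 11.3, 24) [260.46856572 230.78136192]
(-11.3, -11.3, 24) [250.53047694 230.1101559 ]
(-11.3, 11.3, 12) [260.43958085 234.86037195]
(0, 16, 24) [262.04286309 234.10743511]
(0, -16, 24) [247.86450744 233.14563716]
```

```bash
python3 -m pendant '[[[0,0,0,0.15,-0.02,0,1],[0,0,0,0.15,0,0,1],[0,0,0,0.15,0,0,1],[0,0,0,0.15,0,0,1],[0,0,0,0.15,0,0,1],[0,0,0,0.1,0,0,1],[0,0,0,0.1,0,0,1],[0,0,0,0.1,0,0,1],[0,0,0,0,0,0,1],[0,0,0,0,0,0,1]]]' 110; python3 -c "
from rig import *
o=get_obs();print(o['ee_pos'],o['wrist_force'],o['wrist_torque'])"
```

```text
t: 9.67
ee_pos: [0.5642, -0.0213, 0.1659]
orientation: [-0.001, -3.141, -0.0]
wrist_force: [0.2, 0.9, -0.5]
width: 0.008
grip_force: 110.1
[ 0.56416599 -0.02134764  0.16592153] [ 0.24241762  0.86687042 -0.50569911] [0.07993375 0.01254289 0.04534497]
```

```bash
python3 -m pendant '[[[0,0,0,0.06,0,0,1],[0,0,0,0.06,0,0,1],[0,0,0,0.06,0,0,1],[0,0,0,0.06,0,0,1],[0,0,0,0,0,0,1],[0,0,0,0,0,0,1],[0,0,0,0,0,0,1],[0,0,0,0,0,0,1],[0,0,0,0,0,0,1],[0,0,0,0,0,0,1]]]'; python3 -m pendant '[[[0,0,0,0.06,0,0,1],[0,0,0,0.06,0,0,1],[0,0,0,0,0,0,1],[0,0,0,0,0,0,1],[0,0,0,0,0,0,1],[0,0,0,0,0,0,1],[0,0,0,0,0,0,1],[0,0,0,0,0,0,1],[0,0,0,0,0,0,1],[0,0,0,0,0,0,1]]]'
```

```text
t: 10.5
ee_pos: [0.5701, -0.0213, 0.1661]
orientation: [0.001, 3.141, 0.0]
wrist_force: [0.3, -1.2, -1.4]
width: 0.0082
grip_force: 110.1
t: 11.33
ee_pos: [0.5731, -0.0213, 0.166]
orientation: [0.001, 3.142, 0.0]
wrist_force: [-0.4, -1.2, -0.4]
width: 0.0079
grip_force: 110.1
```

```bash
python3 -m pendant '[[[0,0,0,0.06,0,0,1],[0,0,0,0.06,0,0,1],[0,0,0,0,0,0,1],[0,0,0,0,0,0,1],[0,0,0,0,0,0,1],[0,0,0,0.06,0,0,1],[0,0,0,0.06,0,0,1],[0,0,0,0,0,0,1],[0,0,0,0,0,0,1],[0,0,0,0,0,0,1]]]'
```

```text
t: 12.17
ee_pos: [0.578, -0.0218, 0.1655]
orientation: [-0.001, -3.138, 0.001]
wrist_force: [-5.5, 0.6, -0.0]
width: 0.0082
grip_force: 110.6
```

```bash
python3 -m pendant '[[[0,0,0,0.06,0,0,1],[0,0,0,0.06,0,0,1],[0,0,0,0,0,0,1],[0,0,0,0,0,0,1],[0,0,0,0,0,0,1],[0,0,0,0,0,0,1],[0,0,0,0,0,0,1],[0,0,0,0,0,0,1],[0,0,0,0,0,0,1],[0,0,0,0,0,0,1]]]'; python3 -m pendant '[[[0,0,0,0.06,0,0,1],[0,0,0,0.06,0,0,1],[0,0,0,0,0,0,1],[0,0,0,0,0,0,1],[0,0,0,0,0,0,1],[0,0,0,0,0,0,1],[0,0,0,0,0,0,1],[0,0,0,0,0,0,1],[0,0,0,0,0,0,1],[0,0,0,0,0,0,1]]]'
```

```text
t: 13.0
ee_pos: [0.5811, -0.0217, 0.1653]
orientation: [-0.001, -3.139, 0.001]
wrist_force: [-5.3, 0.6, -1.3]
width: 0.0078
grip_force: 110.5
t: 13.83
ee_pos: [0.5852, -0.0213, 0.1659]
orientation: [-0.001, -3.142, -0.0]
wrist_force: [-1.6, 0.6, -4.0]
width: 0.0081
grip_force: 110.2
```

```bash
python3 -m pendant '[[[0,0,0,0.06,0,0,1],[0,0,0,0.04,0,0,1],[0,0,0,0,0,0,1],[0,0,0,0,0,0,1],[0,0,0,0,0,0,1],[0,0,0,0,0,0,1],[0,0,0,0,0,0,1],[0,0,0,0,0,0,1],[0,0,0,0,0,0,1],[0,0,0,0,0,0,1]]]'; python3 -m pendant '[[[0,0,0,0.06,0,0,1],[0,0,0,0,0,0,1],[0,0,0,0,0,0,1],[0,0,0,0,0,0,1],[0,0,0,0,0,0,1]
,[0,0,0,0,0,0,1],[0,0,0,0,0,0,1],[0,0,0,0,0,0,1],[0,0,0,0,0,0,1],[0,0,0,0,0,0,1]]]'
```

```text
t: 14.67
ee_pos: [0.5883, -0.0213, 0.1665]
orientation: [0.001, 3.14, 0.0]
wrist_force: [3.5, 0.4, -0.7]
width: 0.0081
grip_force: 110.4
t: 15.5
ee_pos: [0.5891, -0.0214, 0.166]
orientation: [-0.001, -3.142, -0.0]
wrist_force: [-0.4, -0.3, 0.3]
width: 0.0083
grip_force: 110.6
```

```bash
python3 -m pendant '[[[0,0,0,0.04,0,0,1],[0,0,0,0,0,0,1],[0,0,0,0,0,0,1],[0,0,0,0,0,0,1],[0,0,0,0,0,0,1],[0,0,0,0,0,0,1],[0,0,0,0,0,0,1],[0,0,0,0,0,0,1],[0,0,0,0,0,0,1],[0,0,0,0,0,0,1]]]'
```

```text
t: 16.33
ee_pos: [0.5901, -0.0213, 0.1658]
orientation: [-0.001, -3.141, -0.0]
wrist_force: [1.5, -0.2, -1.1]
width: 0.0076
grip_force: 110.4
```

```bash
python3 -m pendant '[[[0,0,0,0.04,0,0,1],[0,0,0,0,0,0,1],[0,0,0,0,0,0,1],[0,0,0,0,0,0,1],[0,0,0,0,0,0,1],[0,0,0,0,0,0,1],[0,0,0,0,0,0,1],[0,0,0,0,0,0,1],[0,0,0,0,0,0,1],[0,0,0,0,0,0,1]]]'
```

```text
t: 17.17
ee_pos: [0.5911, -0.0213, 0.1659]
orientation: [-0.001, -3.141, -0.0]
wrist_force: [0.6, -0.4, -1.6]
width: 0.0082
grip_force: 110.4
```

```bash
python3 -m pendant '[[[0,0,0,0.06,0,0,1],[0,0,0,0,0,0,1],[0,0,0,0,0,0,1],[0,0,0,0,0,0,1],[0,0,0,0,0,0,1],[0,0,0,0,0,0,1],[0,0,0,0,0,0,1],[0,0,0,0,0,0,1],[0,0,0,0,0,0,1],[0,0,0,0,0,0,1]]]'
python3 - <<'E'
from h import *
import cv2
o=get_obs();print(o["ee_pos"],o["wrist_force"],o["wrist_torque"])
s=snapshot("scene");cv2.imwrite("pics/s7.png",s)
cv2.imwrite("pics/c7.png",cv2.resize(s[205:275,220:290],None,fx=8,fy=8,interpolation=2))
E
```

```text
t: 18.0
ee_pos: [0.5925, -0.0212, 0.1661]
orientation: [-0.001, -3.141, -0.0]
wrist_force: [-3.1, 3.4, 0.1]
width: 0.0081
grip_force: 110.8
[ 0.59253412 -0.02120502  0.16608602] [-3.06484091  3.44484656  0.06013014] [0.98826355 1.19595473 0.13927522]
```

View pics/c7.png

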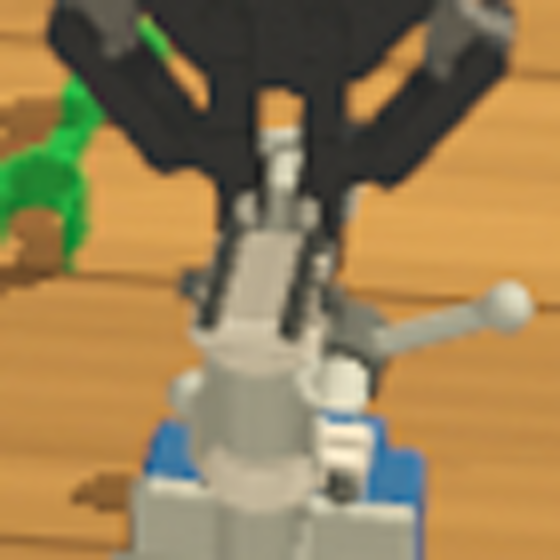

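The clip now wraps the tube, its jaws visible either side at crop (200,410) and (318,400), with the collar just below at y≈470. The resistance is starting to rise, so I'll push a bit more.

```bash
python3 -m pendant '[[[0,0,0,0.04,0,0,1],[0,0,0,0,0,0,1],[0,0,0,0,0,0,1],[0,0,0,0,0,0,1],[0,0,0,0,0,0,1],[0,0,0,0,0,0,1],[0,0,0,0,0,0,1],[0,0,0,0,0,0,1],[0,0,0,0,0,0,1],[0,0,0,0,0,0,1]]]'; python3 -c "
from rig import *
o=get_obs();print(o['ee_pos'],o['wrist_force'],o['wrist_torque'])"
```

```text
t: 18.88
ee_pos: [0.5926, -0.0213, 0.1661]
orientation: [-0.0, -3.139, -0.0]
wrist_force: [-8.9, 4.0, 3.0]
width: 0.0079
grip_force: 111.3
[ 0.59258126 -0.02127558  0.16612295] [-8.88719849  3.99533455  2.99464295] [1.2993869  2.76988864 0.16729308]
```

Home: x has stalled at 0.5926 with force rising. Now I'll relax the side load and slide down.

```bash
python3 -m pendant '[[[0,0,0,-0.02,0.02,0,1],[0,0,0,0,0,0,1],[0,0,0,0,0,-0.04,1],[0,0,0,0,0,-0.04,1],[0,0,0,0,0,-0.04,1],[0,0,0,0,0,-0.04,1],[0,0,0,0,0,0,1],[0,0,0,0,0,0,1],[0,0,0,0,0,0,1],[0,0,0,0,0,0,1]]]'; python3 -c "
from rig import *
o=get_obs();print(o['ee_pos'],o['wrist_force'],o['wrist_torque'])"
```

```text
t: 19.72
ee_pos: [0.5926, -0.0212, 0.1633]
orientation: [-0.001, -3.141, 0.001]
wrist_force: [-9.1, 2.7, 5.8]
width: 0.0078
grip_force: 111.6
[ 0.59257167 -0.02118092  0.16326268] [-9.07997603  2.65846479  5.81498792] [0.94116644 2.79048221 0.13564744]
```

```bash
python3 -m pendant '[[[0,0,0,-0.03,0.02,0,1],[0,0,0,0,0,0,1],[0,0,0,0,0,-0.04,1],[0,0,0,0,0,-0.04,1],[0,0,0,0,0,-0.04,1],[0,0,0,0,0,0,1],[0,0,0,0,0,0,1],[0,0,0,0,0,0,1],[0,0,0,0,0,0,1],[0,0,0,0,0,0,1]]]'; python3 -c "
from rig import *
o=get_obs();print(o['ee_pos'],o['wrist_force'],o['wrist_torque'])"
```

```text
t: 20.55
ee_pos: [0.5925, -0.021, 0.1626]
orientation: [0.0, 3.139, -0.002]
wrist_force: [-11.3, 1.8, 14.8]
width: 0.0078
grip_force: 113.1
[ 0.59253592 -0.02099707  0.16257517] [-11.28137227   1.82147483  14.81742632] [0.83464435 3.43422675 0.07957416]
```

```bash
python3 -m pendant '[[[0,0,0,-0.06,0.02,0.04,1],[0,0,0,0,0,0,1],[0,0,0,0,0,0,1],[0,0,0,0,0,0,1],[0,0,0,0,0,0,1],[0,0,0,0,0,0,1],[0,0,0,0,0,0,1],[0,0,0,0,0,0,1],[0,0,0,0,0,0,1],[0,0,0,0,0,0,1]]]'
python3 - <<'E'
from h import *
import cv2
o=get_obs();print(o["ee_pos"],o["wrist_force"],o["wrist_torque"],R.from_rotvec(o["orientation"]).as_matrix()[:,2])
s=snapshot("scene");cv2.imwrite("pics/s8.png",s)
a=[cv2.imread(f"pics/s{i}.png") for i in (6,7,8)]
G=[cv2.cvtColor(x,cv2.COLOR_BGR2GRAY) for x in a]
for c in (244,245,246,248,252,256,258,259,260):
    print("col",c)
    for g in G: print(g[240:272,c].tolist())
x=o["ee_pos"][0]+.052;y=-.0205
for z in (.149,.152,.154,.158,.178,.182):print(z,"jaw tip",proj("scene",[x+.018,y+.016,z]),proj("scene",[x+.018,y-.016,z]),"collar front",proj("scene",[.6575,y,z]),"collar side",proj("scene",[.6395+.009,y-.0156,z]))
E
```

```text
t: 21.38
ee_pos: [0.5924, -0.0207, 0.1626]
orientation: [0.002, 3.136, -0.002]
wrist_force: [-1.2, -0.7, 8.8]
width: 0.0082
grip_force: 111.9
[ 0.59242861 -0.02073693  0.16255403] [-1.18284296 -0.73810226  8.84248046] [-0.26113629  0.14112806 -0.06928198] [ 0.00511556 -0.00113717 -0.99998627]
col 244
[94, 108, 98, 126, 133, 120, 163, 169, 152, 150, 149, 179, 209, 207, 198, 170, 155, 140, 132, 126, 121, 112, 112, 128, 120, 131, 140, 149, 152, 152, 153, 151]
[94, 110, 100, 127, 134, 121, 164, 170, 153, 150, 148, 180, 202, 179, 146, 138, 139, 140, 141, 141, 141, 141, 142, 133, 115, 180, 197, 165, 151, 153, 153, 152]
[95, 110, 100, 126, 134, 121, 165, 169, 153, 149, 149, 180, 210, 205, 175, 144, 139, 141, 142, 142, 142, 142, 142, 140, 118, 180, 197, 165, 151, 153, 153, 152]
col 245
[103, 130, 110, 95, 80, 66, 143, 183, 160, 152, 150, 154, 197, 196, 191, 164, 196, 176, 176, 176, 172, 162, 159, 160, 150, 141, 156, 153, 152, 152, 153, 152]
[104, 132, 104, 70, 70, 68, 144, 184, 162, 150, 144, 153, 159, 143, 134, 134, 135, 135, 135, 135, 133, 138, 152, 160, 150, 138, 184, 164, 152, 152, 153, 
[... 3763 characters left out ...]
8 264.90362424] collar front [251.53642406 263.87120323] collar side [244.92841046 260.56706055]
0.154 jaw tip [258.62032655 265.26473881] [243.9310765  264.22575189] collar front [251.53220759 263.19413275] collar side [244.9174111  259.89125006]
0.158 jaw tip [258.6266391  263.90507303] [243.90673681 262.86576481] collar front [251.52374834 261.83576616] collar side [244.89534419 258.53544045]
0.178 jaw tip [258.65860166 257.02063589] [243.78349906 255.97981902] collar front [251.48091859 254.95826572] collar side [244.78362772 251.67148281]
0.182 jaw tip [258.66507531 255.62627179] [243.75853909 254.58517339] collar front [251.47224436 253.56537947] collar side [244.76100398 250.2814607 ]
```

Run:
```python
from h import *
import cv2
w=snapshot("wrist");cv2.imwrite("pics/w8.png",w)
a=cv2.imread("pics/w3.png")
S=lambda i:cv2.cvtColor(i,cv2.COLOR_BGR2HSV)
for n,i in (("w3",a),("now",w)):
    g=cv2.cvtColor(i,cv2.COLOR_BGR2GRAY); print(n,"col300",g[190:262:1,300].tolist())
    d=(g[200:225,265:310]<60);v,u=np.nonzero(d);print("hole",u.mean()+265,v.mean()+200,len(u))
    s=S(i);print("row215 sat",s[215,222:246,1].tolist(),s[215,330:354,1].tolist())
    print("web row 330 gray",g[330,260:315:2].tolist())
```

```text
w3 col300 [99, 100, 101, 99, 98, 99, 100, 101, 113, 148, 190, 204, 207, 203, 203, 206, 206, 206, 205, 204, 206, 204, 208, 211, 207, 206, 207, 206, 204, 204, 205, 207, 208, 207, 207, 206, 206, 206, 208, 225, 244, 247, 247, 246, 247, 247, 246, 247, 246, 245, 245, 245, 243, 232, 184, 140, 133, 144, 166, 182, 193, 198, 208, 216, 214, 208, 196, 190, 186, 183, 178, 177]
hole 285.12987012987014 211.7922077922078 77
row215 sat [86, 83, 85, 84, 85, 85, 82, 84, 60, 37, 43, 44, 44, 41, 41, 43, 43, 43, 42, 43, 42, 42, 42, 42] [41, 43, 44, 43, 42, 43, 43, 42, 40, 41, 41, 59, 78, 84, 80, 83, 83, 78, 82, 79, 86, 82, 84, 84]
web row 330 gray [55, 55, 59, 52, 50, 45, 47, 134, 159, 165, 163, 163, 163, 166, 166, 166, 167, 166, 157, 93, 46, 46, 35, 39, 40, 43, 57, 52]
now col300 [111, 114, 114, 112, 113, 113, 114, 114, 115, 127, 150, 156, 158, 158, 157, 158, 158, 160, 158, 159, 158, 160, 161, 162, 161, 159, 159, 157, 157, 158, 159, 160, 160, 161, 159, 158, 156, 147, 159, 196, 229, 237, 237, 238, 238, 239, 239, 239, 238, 237, 237, 237, 233, 211, 176, 191, 209, 211, 209, 211, 209, 210, 211, 211, 214, 214, 213, 210, 207, 206, 198, 196]
hole 285.59574468085106 211.5 94
row215 sat [136, 135, 134, 135, 125, 58, 77, 128, 114, 43, 29, 40, 40, 43, 41, 39, 42, 43, 39, 41, 41, 40, 41, 41] [44, 42, 43, 44, 44, 44, 44, 43, 43, 31, 23, 94, 131, 135, 135, 139, 139, 134, 73, 76, 131, 140, 138, 138]
web row 330 gray [43, 44, 37, 35, 37, 43, 38, 87, 142, 145, 144, 146, 146, 147, 150, 149, 149, 149, 137, 61, 41, 40, 33, 33, 32, 37, 42, 38]
```

The plate sits exactly where it was in the hand, so there has been no slip or pitch. The underside is therefore about 0.1542 and the stop looks like the collar. With the side load gone, I'll press again to test whether this is hard contact.

```bash
python3 -m pendant '[[[0,0.003,0,0,0,-0.04,1],[0,0,0,0,0,0,1],[0,0,0,0,0,0,1],[0,0,0,0,0,0,1],[0,0,0,0,0,0,1],[0,0,0,0,0,-0.02,1],[0,0,0,0,0,0,1],[0,0,0,0,0,0,1],[0,0,0,0,0,0,1],[0,0,0,0,0,0,1]]]'; python3 -c "
from rig import *
o=get_obs();print(o['ee_pos'],o['wrist_force'],o['orientation'])"
```

```text
t: 22.32
ee_pos: [0.5924, -0.0208, 0.1625]
orientation: [0.001, 3.14, -0.002]
wrist_force: [-5.7, -0.2, 14.9]
width: 0.0081
grip_force: 112.9
[ 0.59242456 -0.020792    0.162528  ] [-5.69621639 -0.24928522 14.87227351] [ 1.22704538e-03  3.14016135e+00 -2.05883574e-03]
```

Hard stop: 6 N more gave only 0.03 mm. I'll press slightly firmer, hold, then unload.

```bash
python3 -m pendant '[[[0,0,0,-0.02,0,-0.03,1],[0,0,0,0,0,0,1],[0,0,0,0,0,0,1],[0,0,0,0,0,0,1],[0,0,0,0,0,0,1],[0,0,0,0,0,0,1],[0,0,0,0,0,0,1],[0,0,0,0,0,0,1],[0,0,0,0,0,0,1],[0,0,0,0,0,0,1]]]'; python3 -m pendant '[[[0,0,0,-0.02,0,0.06,1],[0,0,0,0,0,0.04,1],[0,0,0,0,0,0,1],[0,0,0,0,0,0,1],[0,0,0,0,0,0,1],[0,0,0,0,0,0,1],[0,0,0,0,0,0,1],[0,0,0,0,0,0,1],[0,0,0,0,0,0,1],[0,0,0,0,0,0,1]]]'
```

```text
t: 23.15
ee_pos: [0.5924, -0.0209, 0.1624]
orientation: [0.001, 3.139, -0.002]
wrist_force: [-4.5, -0.4, 15.4]
width: 0.008
grip_force: 113.0
t: 23.98
ee_pos: [0.5924, -0.0207, 0.1626]
orientation: [0.002, 3.139, -0.002]
wrist_force: [4.1, -2.3, 5.3]
width: 0.0082
grip_force: 111.4
```

```bash
python3 -m pendant '[[[0,0,0,0.02,-0.02,0.03,1],[0,0,0,0,0,0,1],[0,0,0,0,0,0,1],[0,0,0,0,0,0,1],[0,0,0,0,0,0,1],[0,0,0,0,0,0,1],[0,0,0,0,0,0,1],[0,0,0,0,0,0,1],[0,0,0,0,0,0,1],[0,0,0,0,0,0,1]]]' 40
```

```text
t: 24.82
ee_pos: [0.5924, -0.0208, 0.1627]
orientation: [0.001, 3.141, -0.001]
wrist_force: [4.6, -0.9, 5.7]
width: 0.0084
grip_force: 111.4
```

```bash
python3 -m pendant '[[[0,0,0,0.02,0,0,0.4],[0,0,0,0,0,0,0.2],[0,0,0,0,0,0,0],[0,0,0,0,0,0,0],[0,0,0,0,0,0,0],[0,0,0,0,0,0,0],[0,0,0,0,0,0,0],[0,0,0,0,0,0,0],[0,0,0,0,0,0,0],[0,0,0,0,0,0,0]]]'
python3 - <<'E'
from h import *
import cv2
o=get_obs();print(o["ee_pos"],o["wrist_force"])
s=snapshot("scene");cv2.imwrite("pics/s9.png",s)
b=cv2.imread("pics/s8.png")
d=cv2.absdiff(s,b).max(2);
sub=d[236:272,238:268];print(sub.max(),np.argwhere(sub>25)[:12].tolist())
g=cv2.cvtColor(s,cv2.COLOR_BGR2GRAY);h=cv2.cvtColor(b,cv2.COLOR_BGR2GRAY)
for c in (244,256,258,259):print(c,g[248:268,c].tolist(),h[248:268,c].tolist())
E
```

```text
t: 25.65
ee_pos: [0.5909, -0.0203, 0.161]
orientation: [-0.001, -3.137, -0.0]
wrist_force: [0.4, 0.6, -0.2]
width: 0.0428
grip_force: 0.0
[ 0.59089536 -0.02032482  0.1610324 ] [ 0.35723763  0.60673965 -0.23455303]
173 [[0, 2], [0, 3], [0, 4], [0, 5], [0, 6], [0, 7], [0, 8], [0, 23], [0, 24], [0, 25], [0, 27], [0, 28]]
244 [152, 150, 149, 181, 206, 204, 175, 144, 140, 141, 141, 142, 144, 144, 145, 139, 102, 117, 139, 150] [153, 149, 149, 180, 210, 205, 175, 144, 139, 141, 142, 142, 142, 142, 142, 140, 118, 180, 197, 165]
256 [175, 172, 171, 156, 149, 167, 149, 137, 138, 140, 140, 139, 139, 138, 162, 180, 183, 186, 188, 185] [175, 172, 171, 156, 149, 160, 147, 140, 139, 141, 140, 140, 139, 138, 162, 179, 182, 186, 188, 185]
258 [186, 186, 175, 185, 194, 192, 200, 195, 155, 131, 131, 132, 132, 131, 131, 147, 176, 188, 171, 178] [186, 186, 174, 184, 195, 192, 201, 195, 155, 131, 129, 130, 132, 132, 131, 148, 176, 188, 171, 177]
259 [181, 193, 190, 197, 186, 170, 177, 201, 169, 172, 169, 168, 165, 167, 161, 152, 155, 166, 152, 200] [180, 194, 189, 198, 188, 170, 178, 201, 169, 172, 168, 165, 165, 167, 162, 152, 154, 165, 153, 200]
```

Before the clip covered it, the tube–collar junction measured about 0.154 once corrected against the head. That matches the stop height, and the bracket did not move on release. Retreating straight up.

```bash
python3 -m pendant '[[[0,0,0,0,0,0.1,0],[0,0,0,0,0,0.2,0],[0,0,0,0,0,0.4,0],[0,0,0,0,0,0.5,0],[0,0,0,0,0,0.6,0],[0,0,0,0,0,0.6,0],[0,0,0,0,0,0.6,0],[0,0,0,0,0,0.6,0],[0,0,0,0,0,0.4,0],[0,0,0,0,0,0,0]]]'
python3 - <<'E'
from h import *
import cv2
s=snapshot("scene");b=cv2.imread("pics/s9.png");cv2.imwrite("pics/s10.png",s)
g=cv2.cvtColor(s,cv2.COLOR_BGR2GRAY)
d=cv2.absdiff(s,b).max(2)[246:272,238:268];print("change near clip",d.max(),(d>25).sum())
# plate top check: bracket tail level?
m=cv2.cvtColor(s,cv2.COLOR_BGR2HSV)[...,1]<75
ys,xs=np.nonzero(m[200:240,240:275]);print("plate/web px rows",ys.min()+200,"cols",xs.min()+240,xs.max()+240)
x,y=.6395,-.0207
for b in ((-78.5,0,40),(-78.5,-20,20),(-78.5,20,20)): print(b,proj("scene",[x+b[0]/1e3,y+b[1]/1e3,.1542+b[2]/1e3]))
for r in range(204,222,2): u=np.flatnonzero(m[r,235:285])+235;print(r,u.min() if len(u) else '',u.max() if len(u) else '',len(u))
E
```

```text
t: 26.53
ee_pos: [0.5918, -0.0205, 0.265]
orientation: [0.001, 3.141, 0.001]
wrist_force: [-0.6, 0.6, 1.0]
width: 0.0426
grip_force: 0.0
change near clip 65 40
plate/web px rows 200 cols 240 270
(-78.5, 0, 40) [256.23921418 221.25530305]
(-78.5, -20, 20) [247.57896896 227.49770011]
(-78.5, 20, 20) [264.90071455 228.6637294 ]
204 242 267 6
206   0
208   0
210   0
212   0
214   0
216   0
218   0
220   0
```

Run:
```python
from h import *
import cv2
s=cv2.imread("pics/s10.png");b=cv2.imread("pics/s9.png")
g=cv2.cvtColor(s,cv2.COLOR_BGR2GRAY);h=cv2.cvtColor(b,cv2.COLOR_BGR2GRAY)
for c in (244,256,258,259):print(c,g[248:268,c].tolist(),h[248:268,c].tolist())
m=cv2.cvtColor(s,cv2.COLOR_BGR2HSV)[...,1]<75
for r in range(219,236,2): u=np.flatnonzero(m[r,240:275])+240;print(r,u.min() if len(u) else '',u.max() if len(u) else '',len(u))
```

```text
244 [149, 146, 145, 176, 202, 199, 170, 140, 135, 136, 137, 138, 138, 138, 138, 136, 115, 175, 193, 160] [152, 150, 149, 181, 206, 204, 175, 144, 140, 141, 141, 142, 144, 144, 145, 139, 102, 117, 139, 150]
256 [170, 169, 177, 155, 145, 163, 144, 133, 134, 135, 135, 135, 135, 134, 158, 175, 178, 182, 183, 182] [175, 172, 171, 156, 149, 167, 149, 137, 138, 140, 140, 139, 139, 138, 162, 180, 183, 186, 188, 185]
258 [195, 196, 175, 179, 190, 188, 195, 191, 151, 127, 128, 128, 128, 127, 126, 142, 172, 183, 167, 173] [186, 186, 175, 185, 194, 192, 200, 195, 155, 131, 131, 132, 132, 131, 131, 147, 176, 188, 171, 178]
259 [182, 187, 184, 192, 182, 166, 173, 196, 165, 167, 165, 164, 161, 163, 158, 149, 151, 162, 148, 196] [181, 193, 190, 197, 186, 170, 177, 201, 169, 172, 169, 168, 165, 167, 161, 152, 155, 166, 152, 200]
219   0
221   0
223 252 260 9
225 250 263 14
227 249 264 16
229 249 264 16
231 249 264 16
233 248 263 16
235 247 261 15
```

The clip's edges haven't moved, only the shadows. The plate top is at row 222 against a predicted 221.3, so the bracket sits level. Handing in.

```bash
python3 -c "
from rig import *
print(finish_job())"
```

```text
the job is handed in; nothing more can be done
None
```

The lamp bracket is snapped onto the seat post, slid down level, pressed onto the collar at about 15 N and released. I handed the job in at about 27 s; no verdict came back, and that it is bedded rests on a hard stop felt at about 0.154 m, which matched the collar height in the images.

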